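# Clear the food tester, stand its tools up and raise its screen

### The arm

A 6-joint arm with a two-finger parallel gripper is mounted at the origin on the work surface. World frame = base frame: x ahead of the robot, y to its left, z up, the work surface at z = 0. Lengths are in m, angles in rad, forces in N, time in s.
With the tool pointing down it reaches from about 0.3 to 0.875 m from the base axis. Payload 6.4 kg.
Tool frame: the origin (TCP) lies on the centre line of the jaws, within the pads' length; the fingertips stand 14 mm ahead of it and the grasp point (between the pads) lies 5 mm behind it; z points along the fingers, y is the line along which they close (so a half turn about z gives the same grasp; the last joint's range is limited). The gripper opens to 88 mm and grips with 3 to 60 N. Pads are 18 mm wide; open, the fingers measure 123 mm over their backs; the gripper's body (75 mm by 187 mm) begins 45 mm behind the grasp point.
Start: joints at [1.067, 0.181, 1.607, -0, 1.354, -0.206], TCP at [0.169, 0.55, 0.253] pointing down, gripper open.
Joint ranges: [-2.99, 2.99], [-0.89, 2.07], [0.3, 2.58], [-1.14, 4.28], [0, 2.63], [-3.12, 3.12]. Speed limits (rad/s): [2.57, 2.57, 3.01, 3.14, 3.14, 3.14].

### API

Orientations are given as a rotation vector (axis times angle).
In Python, from rig import env, capture, camera_model gives the robot as it stands. The module is installed in compiled form; this text tells all that it offers.
- The arm moves only by the tool play_rows, never from a script. Its argument "motion" is one flat list of numbers, 7 for each row, row after row: the turn, a rotation vector about the world's x, y, z in degrees, then the shift along the world's x, y, z in cm, then the opening, from 0 (shut) to 1 (fully open). In form: [wx, wy, wz, dx, dy, dz, gripper, wx, wy, wz, dx, dy, dz, gripper, ...]. A call has 1 to 12 rows; each row shifts and turns the commanded pose from where the row before left it; what a row does not reach is not made up. A row lasts 1/10 s, in which the tool goes at most 50 mm and 8.59 degrees, less where a joint would pass 70% of its speed; a pose out of reach is approached as far as the arm can. A call with a gripper value outside its range is refused whole. The fingers move at their own pace and stop on an object; the grip force is fixed at half the most. Time passes only in rows, so rows that do not move let the fingers close. It gives the time, the measured TCP pose, the force, the opening and the grip force at its end, in the units of the state.
- env.get_obs(): the state, without advancing time (a new reading comes with each control period).
- capture(name): name is "scene" or "top"; returns the picture (400x640x3 uint8, blue, green, red); there is no depth.
- camera_model(name): a dict with "mtx" (3x3 intrinsics, pixels), "distortion" ([k1, k2, p1, p2, k3] as OpenCV has them; the pictures are not rectified), "view" (4x4, takes a point from world to camera coordinates). Camera axes: x right, y up, looking along -z (the intrinsics and any distortion apply to the point x, -y, -z); pixel columns grow to the right and rows downward; lengths in m; the calibration is good to about 2 mm. A picture is of the moment at which its call begins. camera_model takes no time and is no camera call.
- env.finish_job(): hands the job in; it is judged then, once.
The state is a dict: "clock": time; "qpos": joint angles; "joint_vel": joint speeds; "effort": joint torques, N m; "ee_pos": TCP position; "tool_rot": TCP orientation; "ft_force": force on the tool from outside, world axes, zero at the start; "torque": the same for the moment, N m; "gripper_width": finger opening in m; "finger_force": force on a finger pad.
Only numpy, scipy, OpenCV 4.12 (cv2) and the standard library are available. Lean on these libraries where they do the work, as an engineer would, in place of code of your own. Each camera call takes 0.05 s, during which the arm holds its last target. There are 200 camera calls.

### The job

Get the food tester in the store room ready for use: its temperature probe and its sample scoop are lying on the closed lid. First stand both upright, handles up, in their holder cups on the bench, with the thin probe in the narrow cup and the scoop in the wide cup; only then raise the lid by its front tab to about 60 degrees from closed, so that it stays there with the screen readable. Leave the two food jars behind the cups where they are.

Things in the scene. Friction and masses are not known exactly. Their poses are not given: they have to be found in the camera images.
- tester: food tester: a grey plastic case fixed to the bench, 230 (x) x 280 (y) x 58 mm high, with a flat white lid 14 mm thick on top of the same outline (lid's upper face 72 mm above the bench when closed). Origin: centre of the underside; x points from its front (robot side) to the hinge at the back; z up
- lid (a joint): angle of the tester's lid in rad: 0 closed, growing as the front edge is raised, up to 1.9 (about 60 degrees is 1.05). The hinge is stiff: the lid stays where it is left. Lifting at the tab takes about 6 N
- lid_tab (a point): the place to grip on the black tab that sticks out 43 mm from the middle of the lid's front edge: the point lies on the tab's mid-line 30 mm out from the lid's edge, 260 mm from the hinge. The tab is 18 mm wide (along the hinge direction) and 12 mm thick; with the lid closed the point is 65 mm above the bench. Its x axis runs along the lid from tab to hinge
- lid_hinge (a point): middle of the lid's hinge line, at the back upper edge of the case, 58 mm above the bench; y axis along the hinge
- probe: temperature probe: grey plastic handle 100 x 24 x 26 mm with a small display, and a round steel stem 10 mm in diameter, 95 mm long; 195 mm in all. Lies on the closed lid, handle to the robot. Origin: under the joint of handle and stem, at the level of the handle's underside; x axis points along it from handle to stem tip; the centre line is 13 mm above the underside. About 0.12 kg
- probe_grip (a point): middle of the probe's handle, on its centre line, 145 mm from the stem's tip
- probe_tip (a point): end of the probe's stem, on its centre line
- scoop: sample scoop: grey plastic handle 100 x 24 x 26 mm and a steel trough 44 mm wide, 24 mm high, 70 mm long, open at the front and top; 190 mm in all. Lies on the closed lid, handle to the robot. Origin: under the front end of the handle; x axis from handle to scoop mouth; the centre line is 13 mm above the underside. About 0.14 kg
- scoop_grip (a point): middle of the scoop's handle, on its centre line, 140 mm from the scoop's mouth
- scoop_tip (a point): front end of the scoop blade, on its centre line
- wide_cup: wide holder cup for the scoop: plain metal cylinder fixed to the bench, 72 mm outside diameter, 66 mm inside, 105 mm high, floor 5 mm thick. Origin: centre of the underside, z up
- wide_cup_mouth (a point): centre of the wide cup's mouth, level with the rim
- narrow_cup: narrow holder cup for the probe: plain metal cylinder fixed to the bench, 44 mm outside diameter, 38 mm inside, 90 mm high, floor 5 mm thick. Origin: centre of the underside, z up. The scoop does not fit in it
- narrow_cup_mouth (a point): centre of the narrow cup's mouth, level with the rim
- jar_a: bystander: food jar, 72 mm diameter, 95 mm high, behind the left cup; origin at the centre of its underside
- jar_b: bystander: food jar, 66 mm diameter, 85 mm high, behind the right cup; origin at the centre of its underside
There are look-alikes about, which are no part of the job. There is more than one size of the scoop; the one meant has the size given above.

How it is judged:
On the way, in this order (a step that is already met when the one before it is completed fails the run):
1. probe and scoop both stand in their own cups while the lid is still closed (below 0.15 rad) (z of probe_tip in the frame of narrow_cup between -0.005 and 0.03 m and horizontal distance between probe_tip and narrow_cup below 0.022 m and angle between each of probe, scoop's own x axis and vertical above 2.64159 rad and linear speed of each of probe, scoop below 0.03 m/s and z of scoop_tip in the frame of wide_cup between -0.005 and 0.03 m and horizontal distance between scoop_tip and wide_cup below 0.036 m and value of joint lid below 0.15 rad), for 0.2 s.
2. the lid stands at 60 degrees, give or take 10 (value of joint lid between 0.873 and 1.222 rad), for 0.2 s.
At the end, for the whole second after the job is handed in: The probe stands stem down in the narrow cup and the scoop blade down in the wide cup, each with its tip inside the cup no higher than 30 mm above the cup's underside, leaning less than 0.5 rad (28 degrees), and at rest; the lid stays at rest at 60 degrees open, give or take 10 (0.873 to 1.222 rad) (all of step 2 and z of probe_tip in the frame of narrow_cup between -0.005 and 0.03 m and horizontal distance between probe_tip and narrow_cup below 0.022 m and angle between each of probe, scoop's own x axis and vertical above 2.64159 rad and linear speed of each of probe, scoop below 0.03 m/s and z of scoop_tip in the frame of wide_cup between -0.005 and 0.03 m and horizontal distance between scoop_tip and wide_cup below 0.036 m and velocity of joint lid between -0.05 and 0.05 rad/s); the robot touches nothing.
It fails at once if jar_a is shifted or knocked by more than 40 mm (distance of jar_a from where it was at the start of the episode above 0.04 m).
It fails at once if jar_b is shifted or knocked by more than 40 mm (distance of jar_b from where it was at the start of the episode above 0.04 m).
It also fails if it takes over 72 s, if anything falls off the work surface, if the arm or the gripper's body presses on something with over 40 N, if the wrist force passes 120 N, or if a joint passes its speed limit or range.

## Working session

There is one attempt and no reset: what is moved stays moved. The work goes in short steps, Python scripts to look and compute and a tool call to move; the robot and the scene stay as the last step left them, time stands still between calls to the robot, and variables do not carry over. Pictures are saved under pics/ and viewed, at most 13 in all, crops included, and the job is handed in when it is done.

Besides the shell and the picture viewer there is one more tool, called as name(argument=value, ...) on one line, values as JSON. play_rows: Moves the arm, as the interface text tells. Its arguments: {"type":"object","properties":{"motion":{"type":"array"}},"required":["motion"]}

```bash
mkdir -p pics; ls
python3 - <<'E'
from rig import env,capture,camera_model
import cv2
for n in("scene","top"):
    cv2.imwrite(f"pics/{n}0.png",capture(n)); m=camera_model(n); print(n,m["mtx"],m["distortion"],m["view"])
print(env.get_obs())
E
```

```text
pics
scene [[453.10890103   0.         322.17736646]
 [  0.         453.10890103 201.04617538]
 [  0.           0.           1.        ]] [0.03970089 0.         0.         0.         0.        ] [[ 2.83487678e-01  9.58975842e-01 -2.66704322e-04 -1.41412929e-01]
 [-5.53012864e-01  1.63706118e-01  8.16931502e-01  1.85336541e-01]
 [ 7.83461236e-01 -2.31442524e-01  5.76734644e-01 -1.73793716e+00]
 [ 0.00000000e+00  0.00000000e+00  0.00000000e+00  1.00000000e+00]]
top [[514.91575038   0.         326.72843038]
 [  0.         514.91575038 187.7191661 ]
 [  0.           0.           1.        ]] [-0.06917542  0.          0.          0.          0.        ] [[ 0.01716296 -0.99984537 -0.00382961  0.00585029]
 [ 0.99179637  0.0165393   0.12675336 -0.50279974]
 [-0.12667042 -0.00597365  0.99192687 -1.39552821]
 [ 0.          0.          0.          1.        ]]
{'clock': 0.1, 'qpos': array([ 1.06669142e+00,  1.81470797e-01,  1.60788420e+00, -6.52241725e-06,
        1.35381686e+00, -2.06317081e-01]), 'joint_vel': array([ 0.00175308, -0.0008684 , -0.00261163,  0.00190121,  0.00079564,
       -0.00053795]), 'effort': array([-1.11690892e-04, -4.34825635e+01, -3.42697048e+01,  7.02830474e-02,
        3.39837593e-02, -5.72227714e-05]), 'ee_pos': array([0.16847742, 0.54928578, 0.25190945]), 'tool_rot': array([-4.65954684e-01, -3.10629556e+00,  2.32883317e-03]), 'ft_force': array([ 0.5551675 , -0.5752074 ,  0.77787995]), 'torque': array([-0.02512188, -0.03912362, -0.02440154]), 'finger_force': 0.0, 'gripper_width': 0.08811339163569078}
```

View pics/scene0.png

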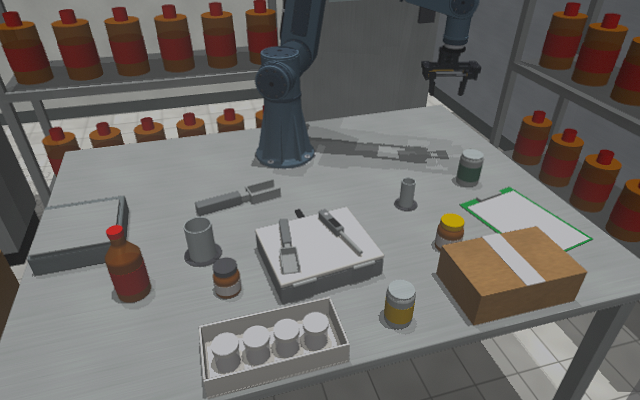

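View pics/top0.png

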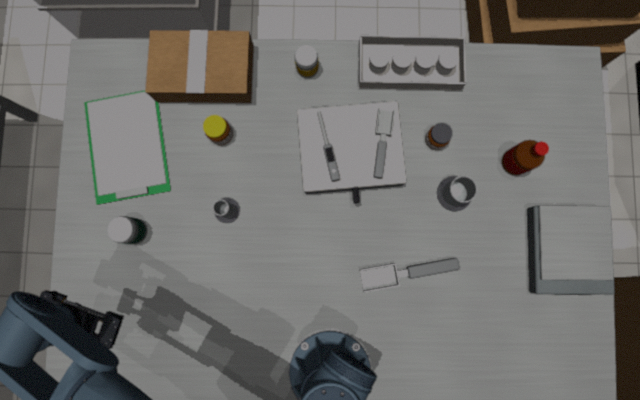

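The scene view shows the tester at (320,250) with the probe at (340,230) and a scoop at (287,245). The narrow cup is at (407,193) and the wide cup at (200,240).

There are two scoop candidates in the top view. One is on the lid at (383,143); the other is on the bench at (410,270) and looks larger. The one on the lid fits the description, so I'll measure both and check in a crop.

```bash
cat > h.py <<'E'
import numpy as np,cv2
from rig import env,capture,camera_model
def ray(n,uv):
    m=camera_model(n);V=m["view"];R,t=V[:3,:3],V[:3,3]
    p=cv2.undistortPoints(np.array([[uv]],float),m["mtx"],np.array(m["distortion"]))[0,0]
    return -R.T@t, R.T@np.array([p[0],-p[1],-1.])
def onz(n,uv,z):
    c,d=ray(n,uv); return c+d*(z-c[2])/d[2]
def proj(n,P):
    m=camera_model(n);V=m["view"];q=np.atleast_2d(P)@V[:3,:3].T+V[:3,3]
    q=q*[1,-1,-1]
    return cv2.projectPoints(q,np.zeros(3),np.zeros(3),m["mtx"],np.array(m["distortion"]))[0][:,0]
E
python3 - <<'E'
from h import *
im=cv2.imread("pics/top0.png")
a=im[95:210,290:410];cv2.imwrite("pics/c1.png",cv2.resize(a,None,fx=5,fy=5,interpolation=cv2.INTER_CUBIC))
b=np.hstack([im[185:230,200:250],im[165:210,435:485],im[250:295,355:405],im[250:295,405:465]])
cv2.imwrite("pics/c2.png",cv2.resize(b,(b.shape[1]*3,b.shape[0]*3),interpolation=cv2.INTER_CUBIC))
E
```

```text
(no output)
```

View pics/c1.png

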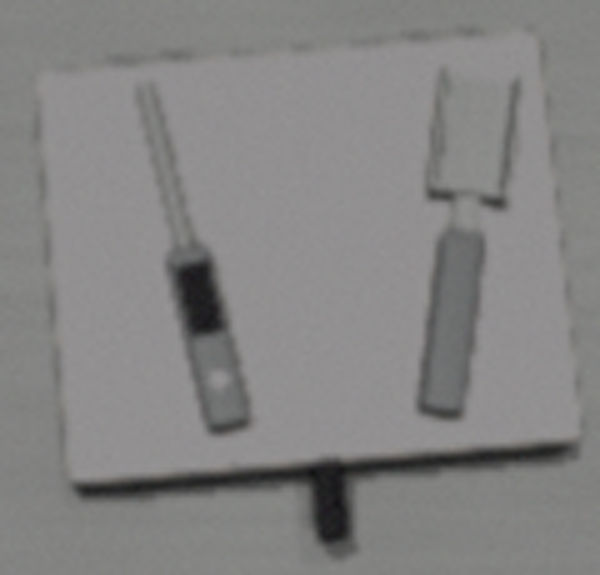

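View pics/c2.png

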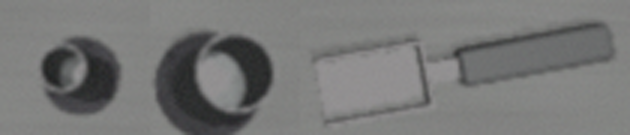

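The crop shows the lid scoop with its handle back at (378,177), handle front at (382,141) and mouth at (386,109). The probe runs from its handle end at (336,181) to its tip at (319,112), and the tab end is at (357,203). The cup mouths are near (222,207) and (461,190). Next I'll convert these to metric points and check the sizes.

Run:
```python
from h import *
np.set_printoptions(precision=4,suppress=True)
c=lambda x,y:(290+(x+.5)/5-.5,95+(y+.5)/5-.5)
P={k:onz("top",c(*v[:2]),v[2]) for k,v in dict(pb=(228,424,.098),pf=(187,256,.098),pt=(146,85,.09),sb=(441,410,.098),sf=(462,230,.098),sm=(480,72,.096),
 l1=(40,75,.072),l2=(530,33,.072),l3=(578,441,.072),l4=(75,480,.072),tabend=(333,540,.071),tabbase=(327,462,.071)).items()}
for k,v in P.items(): print(k,v)
d=lambda a,b:np.linalg.norm(P[a]-P[b])
print("probe handle",d('pb','pf'),"all",d('pb','pt'),"scoop",d('sb','sf'),d('sb','sm'),"lid",d('l1','l2'),d('l2','l3'),d('l3','l4'),d('l4','l1'))
B=[onz("top",(355+v[0]/3-100+ 0,250+v[1]/3),.026) for v in((316,85),(612,40))]
print("bench scoop",np.linalg.norm(B[0]-B[1]))
# cups, scene & top
for n,guess,z,r in(("narrow",(221.6,207.4),.09,.022),("wide",(461,190),.105,.036)):
    o=onz("top",guess,z);print(n,o, "scene px",proj("scene",o))
top=cv2.imread("pics/top0.png");sc=cv2.imread("pics/scene0.png")
t=[cv2.resize(top[185:235,195:255],(480,400),interpolation=cv2.INTER_CUBIC)]
s=[top[185:230,200:250],top[165:210,435:485],sc[170:215,382:432],sc[210:270,175:235]]
row1=np.hstack([cv2.resize(x,(400,300),interpolation=cv2.INTER_CUBIC) for x in s[:2]])
row2=np.hstack([cv2.resize(x,(400,300),interpolation=cv2.INTER_CUBIC) for x in s[2:]])
cv2.imwrite("pics/c3.png",cv2.convertScaleAbs(np.vstack([row1,row2]),alpha=1.5))
```

```text
pb [ 0.5168 -0.0081  0.098 ]
pf [0.6071 0.0152 0.098 ]
pt [0.7031 0.0391 0.09  ]
sb [ 0.5262 -0.1209  0.098 ]
sf [ 0.6238 -0.1318  0.098 ]
sm [ 0.7118 -0.1416  0.096 ]
l1 [0.713 0.098 0.072]
l2 [ 0.7415 -0.1719  0.072 ]
l3 [ 0.5144 -0.1975  0.072 ]
l4 [0.4887 0.0736 0.072 ]
tabend [ 0.4587 -0.0657  0.071 ]
tabbase [ 0.5009 -0.0621  0.071 ]
probe handle 0.09328581959694775 all 0.1923975191811397 scoop 0.09824487737078674 0.1867788050165781 lid 0.2713836388159742 0.22845999763872404 0.27229361286990084 0.2255882496869328
bench scoop 0.27450788129483517
narrow [0.4379 0.2923 0.09  ] scene px [[406.7752 180.2798]]
wide [ 0.4931 -0.3403  0.105 ] scene px [[199.2104 222.5339]]
```

View pics/c3.png

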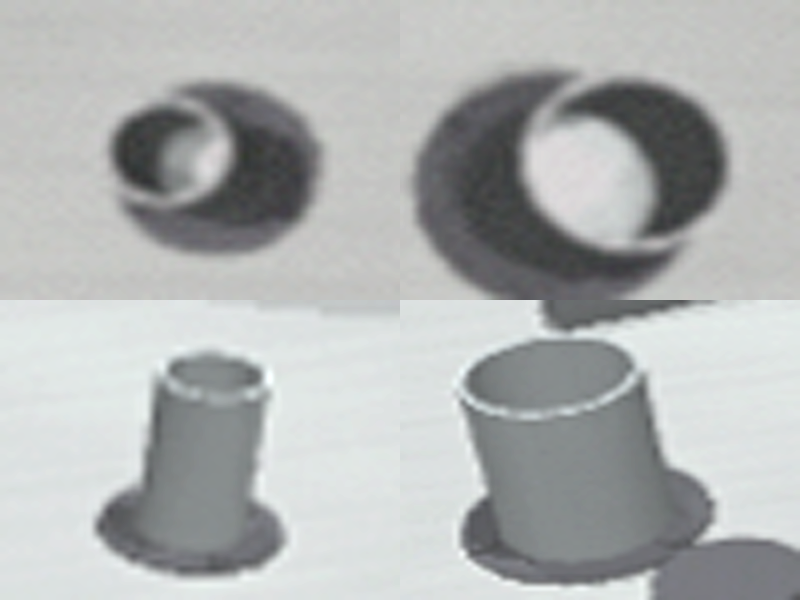

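The lid scoop measures 187 mm with a 98 mm handle, which matches the 190 mm given. The bench one is about 275 mm, so it's the look-alike. The narrow cup mouth is at (221.5,207.8) top and (408,181) scene; the wide one is at (463,189.4) top and (197.5,225.5) scene. Moving toward the probe now.

play_rows(motion=[0,0,2.6,2.8,-3.9,0,1,0,0,2.6,2.8,-3.9,0,1,0,0,2.6,2.8,-3.9,0,1,0,0,2.6,2.8,-3.9,0,1,0,0,2.6,2.8,-3.9,0,1,0,0,2.6,2.8,-3.9,0,1,0,0,2.6,2.8,-3.9,0,1,0,0,2.6,2.8,-3.9,0,1,0,0,2.6,2.8,-3.9,0,1,0,0,2.6,2.8,-3.9,0,1,0,0,2.6,2.8,-3.9,0,1,0,0,2.6,2.8,-3.9,0,1])

```text
clock: 1.3
ee_pos: [0.5053, 0.0798, 0.2525]
tool_rot: [0.389, -3.117, -0.0]
ft_force: [0.6, 1.7, 0.7]
gripper_width: 0.0884
finger_force: 0.0
```

```bash
cat >> h.py <<'E'
from scipy.spatial.transform import Rotation as R
import os,json
np.set_printoptions(precision=4,suppress=True)
def tri(a,b):
    (c1,d1),(c2,d2)=ray("top",a),ray("scene",b)
    d1/=np.linalg.norm(d1);d2/=np.linalg.norm(d2)
    s=np.linalg.lstsq(np.c_[d1,-d2],c2-c1,rcond=None)[0]
    p,q=c1+s[0]*d1,c2+s[1]*d2
    return (p+q)/2,np.linalg.norm(p-q)
def st():
    o=env.get_obs();T=R.from_rotvec(o["tool_rot"]).as_matrix();p=o["ee_pos"]
    open("log.txt","a").write(json.dumps([list(o["qpos"]),list(p),list(o["tool_rot"])])+"\n")
    az=np.degrees(np.arctan2(T[1,1],T[0,1]))
    print("t %.2f"%o["clock"],"p",p,"ztool",T[:,2],"azy %.1f"%az,"q",o["qpos"],"F",o["ft_force"],"w %.4f ff %.1f"%(o["gripper_width"],o["finger_force"]))
    return o,T,p
E
python3 - <<'E'
from h import *
st()
print(tri((221.2,207.4),(408.3,181.2)),onz("top",(221.2,207.4),.09),onz("scene",(408.3,181.2),.09))
print(tri((462.7,189),(197.5,225.4)),onz("top",(462.7,189),.105),onz("scene",(197.5,225.4),.105))
E
```

```text
t 1.30 p [0.5053 0.0798 0.2525] ztool [-0.0003  0.0002 -1.    ] azy 104.2 q [-0.0757  0.0383  1.7641  0.0001  1.3395 -1.8948] F [0.5671 1.6862 0.6502] w 0.0884 ff 0.0
(array([0.4388, 0.2957, 0.0862]), np.float64(0.0032329992344033573)) [0.4379 0.2933 0.09  ] [0.4441 0.2945 0.09  ]
(array([ 0.4967, -0.3461,  0.0993]), np.float64(0.0005043696053331407)) [ 0.4959 -0.3449  0.105 ] [ 0.5045 -0.3455  0.105 ]
```

play_rows(motion=[1.85,-7.27,0,1.43,-1.9,-1.5,1,1.85,-7.27,0,1.43,-1.9,-1.5,1,1.85,-7.27,0,1.43,-1.9,-1.5,1,1.85,-7.27,0,1.43,-1.9,-1.5,1,0,0,0,0,0,0,1,0,0,0,0,0,0,1])

```text
clock: 1.9
ee_pos: [0.561, 0.0054, 0.1922]
tool_rot: [-0.319, 2.605, 0.089]
ft_force: [0.0, -0.0, 0.0]
gripper_width: 0.0879
finger_force: 0.0
```

```bash
cat > kin.py <<'E'
from h import *
from scipy.optimize import least_squares
# planar chain at lateral offset; wrist roll q4 about forearm, q5 bend, q6 roll
def fk(q,k):
    d,a1,h,L2,L3,L6,dw,e=k
    Rz=lambda a:R.from_euler('z',a).as_matrix();Ry=lambda a:R.from_euler('y',a).as_matrix()
    A=Rz(q[0]);p=A@[a1,d,h]
    A=A@Ry(q[1]);p=p+A@[0,0,L2]
    A=A@Ry(q[2]);p=p+A@[e,0,L3]
    A=A@Rz(q[3]*S4)@Ry(q[4]);p=p+A@[0,dw,L6]
    A=A@Rz(q[5])@Rz(OFF)
    return p,A
S4=1;OFF=0
E
python3 - <<'E'
import kin;from kin import *
st()
L=[json.loads(l) for l in open("log.txt")]
q0=[[1.06669142e+00,1.81470797e-01,1.60788420e+00,-6.52e-06,1.35381686,-.206317],[0.16847742,0.54928578,0.25190945],[-.465954684,-3.10629556,.00232883317]]
L.append(q0)
for s in(1,-1):
  kin.S4=s
  for q,p,r in L:
    A=fk(q,[0]*8)[1]; T=R.from_rotvec(r).as_matrix(); print(s,R.from_matrix(A.T@T).as_rotvec())
def f(k): return np.concatenate([fk(q,k)[0]-p for q,p,r in L])
for s in(1,-1):
  kin.S4=s
  o=least_squares(f,[.118,0,.2,.3,.3,.25,0,0]);print(s,o.x,o.cost,f(o.x))
E
```

```text
t 1.90 p [0.561  0.0054 0.1922] ztool [ 0.4814  0.123  -0.8678] azy 104.0 q [-0.3595 -0.055   2.0754  0.4399  0.7318 -2.4462] F [ 0.0238 -0.0284  0.02  ] w 0.0879 ff 0.0
1 [ 0.     -0.      1.5708]
1 [-0.      0.      1.5708]
1 [0.     0.     1.5708]
-1 [-0.0001 -0.0003  1.5709]
-1 [ 0.0642 -0.7117  2.1694]
-1 [ 0.     -0.      1.5708]
1 [ 0.1178  0.      0.3134  0.4382  0.5145  0.2975 -0.      0.0855] 1.2064650478490783e-17 [-0.  0.  0.  0.  0. -0.  0. -0. -0.]
-1 [ 0.3874 -0.0889 -1.0148  0.5034  0.4243 -0.2073 -0.2696 -0.6723] 3.5632374168920315e-11 [-0. -0.  0. -0.  0. -0. -0.  0. -0.]
```

play_rows(motion=[0,0,0,-0.1,-0.2,-2.6,1,0,0,0,0,0,-2.6,1,0,0,0,0,0,-2.6,1,0,0,0,0,0,-1.6,1,0,0,0,0,0,-0.6,1,0,0,0,0,0,0,1,0,0,0,0,0,0,1])

```text
clock: 2.6
ee_pos: [0.5621, 0.0041, 0.0941]
tool_rot: [-0.324, 2.599, 0.088]
ft_force: [0.7, -0.0, 0.4]
gripper_width: 0.0882
finger_force: 0.0
```

```bash
sed -i 's/OFF=0/OFF=np.pi\/2/' kin.py
cat >> kin.py <<'E'
def logs():
    L=[json.loads(l) for l in open("log.txt")]
    L.append([[1.06669142e+00,1.81470797e-01,1.60788420e+00,-6.52e-06,1.35381686,-.206317],[0.16847742,0.54928578,0.25190945],[0,0,0]])
    return L
def fit():
    L=logs()
    o=least_squares(lambda k:np.concatenate([fk(q,k)[0]-p for q,p,r in L]),[.1178,0,.3134,.4382,.5145,.2975,0,.0855],xtol=1e-14,ftol=1e-14)
    return o.x,np.linalg.svd(o.jac)[1]
E
python3 - <<'E'
from kin import *
st();print(*fit())
cv2.imwrite("pics/t1.png",cv2.resize(capture("top")[80:220,270:430],(640,560)))
E
```

```text
t 2.60 p [0.5621 0.0041 0.0941] ztool [ 0.4857  0.1236 -0.8653] azy 104.2 q [-0.3631  0.1422  2.1251  0.6234  0.5161 -2.6748] F [ 0.7334 -0.0187  0.4252] w 0.0882 ff 0.0
[0.1178 0.     0.3134 0.4382 0.5145 0.2975 0.     0.0855] [3.9405 2.9272 2.6995 0.6392 0.3836 0.2036 0.127  0.0591]
```

View pics/t1.png

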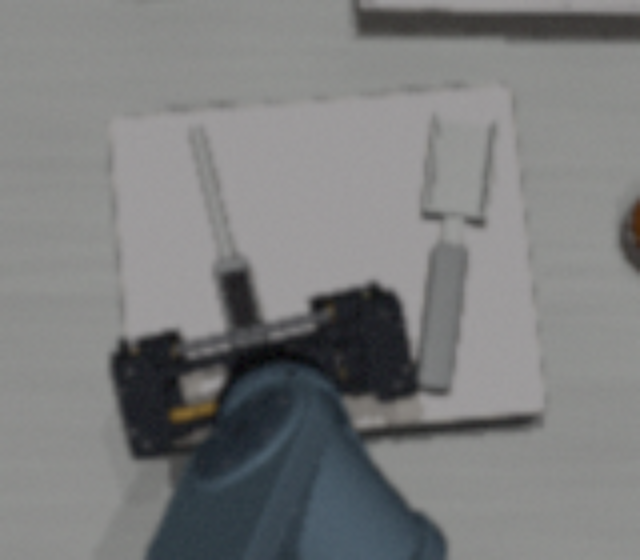

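The gripper straddles the probe handle, closing across it near crop (240,320), and clears the scoop at (440,320). Lowering 2 mm and closing.

play_rows(motion=[0,0,0,0,0,-0.2,1,0,0,0,0,0,0,1,0,0,0,0,0,0,0,0,0,0,0,0,0,0,0,0,0,0,0,0,0,0,0,0,0,0,0,0,0,0,0,0,0,0,0,0,0,0,0,0,0,0])

```text
clock: 3.45
ee_pos: [0.5609, 0.0037, 0.0907]
tool_rot: [-0.322, 2.601, 0.088]
ft_force: [-0.2, 0.6, 0.2]
gripper_width: 0.0421
finger_force: 0.0
```

```bash
cat >> kin.py <<'E'
lo=np.array([-2.99,-.89,.3,-1.14,0,-3.12]);hi=np.array([2.99,2.07,2.58,4.28,2.63,3.12])
K=fit()[0]
def ik(p,A,q0):
    g=lambda q:(lambda x:np.r_[(x[0]-p)*5,R.from_matrix(x[1].T@A).as_rotvec()])(fk(q,K))
    o=least_squares(g,np.clip(q0,lo+1e-3,hi-1e-3),bounds=(lo,hi)); return o.x,np.linalg.norm(o.fun)
def tool(az,pitch,s):
    # z at azimuth az, pitch from up (deg); y horizontal at azimuth az+90*s
    a,b=np.radians([az,pitch]);z=np.array([np.cos(a)*np.sin(b),np.sin(a)*np.sin(b),np.cos(b)])
    y=s*np.array([-np.sin(a),np.cos(a),0]);return np.c_[np.cross(y,z),y,z]
E
python3 - <<'E'
from kin import *
o,T,p=st()
# object pose at grasp
yaw=np.radians(14.2);x=np.array([np.cos(yaw),np.sin(yaw),0]);O=np.c_[x,np.cross([0,0,1],x),[0,0,1]]
tip=np.array([.7037,.0391,.085])
G=T.T@O; gt=T.T@(tip-p); print("tip in tool",gt)
json.dump([G.tolist(),gt.tolist()],open("probe.json","w"))
# final: stand, tip at cup, tool y horizontal
for az in (10,20,30,40,50):
  for s in(1,-1):
    for pitch in(120,):
      A=tool(az,pitch,s); ang=(A@G)[:,0]
      if ang[2]>-.9: continue
      out=[]
      for h in(.14,.03):
        best=min((ik(np.array([.440,.294,h])-A@gt,A,q0) for q0 in([.3,-.2,2,.1,.3,1.5],[.3,-.2,2,1.5,.5,1],[.3,-.2,2,3.,.5,-1],[.3,-.2,2,-1,.5,1])),key=lambda t:t[1])
        out+=[best[0],round(best[1],4)]
      print(az,s,ang,*out)
E
```

```text
t 3.45 p [0.5609 0.0037 0.0907] ztool [ 0.4846  0.1233 -0.866 ] azy 104.2 q [-0.3647  0.148   2.1277  0.6304  0.5105 -2.6832] F [-0.2243  0.6024  0.183 ] w 0.0421 ff 0.0
tip in tool [-0.1246 -0.0006  0.0785]
10 -1 [ 0.0002 -0.0008 -1.    ] [ 0.54   -0.3584  2.3431 -1.14    0.3418  2.8792] 0.0096 [ 0.5461 -0.0428  2.4025  4.1012  0.394  -2.3001] 0.0
20 -1 [ 0.0004 -0.0008 -1.    ] [ 0.3784 -0.4504  2.4052 -0.1804  0.142   1.7641] 0.0 [ 0.3784 -0.1172  2.4684  3.2413  0.2578 -1.6526] 0.0
30 -1 [ 0.0005 -0.0007 -1.    ] [ 0.1943 -0.5051  2.4354  1.      0.3393  0.4286] 0.0 [ 0.1943 -0.1592  2.5021  2.2222  0.3598 -0.8528] 0.0
40 -1 [ 0.0006 -0.0006 -1.    ] [ 0.027  -0.4959  2.4304  1.1735  0.6237  0.0992] 0.0 [ 0.027  -0.1521  2.4966  1.7833  0.5835 -0.631 ] 0.0
50 -1 [ 0.0007 -0.0005 -1.    ] [-0.0973 -0.4265  2.3913  1.2049  0.871  -0.0936] 0.0 [-0.0973 -0.099   2.453   1.5583  0.7958 -0.6124] 0.0
```

play_rows(motion=[0,0,0,0,0,0,0,0,0,0,0,0,0,0,0,0,0,0,0,0,0,0,0,0,0,0,0,0,0,0,0,0,0,0,0])

```text
clock: 3.95
ee_pos: [0.5609, 0.0038, 0.0907]
tool_rot: [-0.323, 2.601, 0.088]
ft_force: [-0.6, 0.8, -0.5]
gripper_width: 0.0237
finger_force: 29.9
```

```bash
cat >> kin.py <<'E'
SP=np.array([2.57,2.57,3.01,3.14,3.14,3.14])*.07
def path(q,p,A,segs):
    """segs: (n, rotvec deg per row, shift cm per row)"""
    for n,w,d in segs:
        mx=np.zeros(6)
        for i in range(n):
            A=R.from_rotvec(w,degrees=True).as_matrix()@A; p=p+np.array(d)/100
            q2,e=ik(p,A,q); mx=np.maximum(mx,abs(q2-q)/SP); q=q2
        print(n,w,d,"-> p",p,"q",q,"err %.4f"%e,"spd",mx.round(2))
    return q,p,A
E
python3 - <<'E'
from kin import *
o,T,p=st();G,gt=[np.array(v) for v in json.load(open("probe.json"))]
gt=T.T@(np.array([.7037,.0391,.085])-p);json.dump([G.tolist(),gt.tolist()],open("probe.json","w"))
A=tool(50,120,-1)
P=np.array([.440,.294,.13])-A@gt;print("pre",P)
V=P+[0,0,.03]
d=(V-p-[0,0,.12])*100
q,p2,T2=path(o["qpos"],p,T,[(4,[0,0,0],[0,0,3]),(4,[-1.85,7.27,0],[0,0,0]),(18,[0,0,-8.01],list((d/18).round(2))),(8,[5.75,-4.82,0],[0,0,0])])
print(P-p2,"tip",p2+T2@gt,(T2@G)[:,0])
E
```

```text
t 3.95 p [0.5609 0.0038 0.0907] ztool [ 0.4846  0.1234 -0.866 ] azy 104.2 q [-0.3646  0.148   2.1277  0.6304  0.5106 -2.6832] F [-0.6299  0.7973 -0.4676] w 0.0237 ff 29.9
pre [0.4369 0.2892 0.2771]
4 [0, 0, 0] [0, 0, 3] -> p [0.5609 0.0038 0.2107] q [-0.3646 -0.0866  2.0632  0.4263  0.7708 -2.4312] err 0.0000 spd [0.   0.37 0.11 0.32 0.3  0.38]
4 [-1.85, 7.27, 0] [0, 0, 0] -> p [0.5609 0.0038 0.2107] q [-0.2049  0.1906  1.684   0.0001  1.2671 -2.0225] err 0.0000 spd [0.26 0.44 0.46 0.71 0.6  0.71]
18 [0, 0, -8.01] [np.float64(-0.69), np.float64(1.59), np.float64(0.54)] -> p [0.4367 0.29   0.3079] q [ 0.3595  0.023   1.6671 -0.0001  1.4514  1.0584] err 0.0000 spd [0.19 0.11 0.06 0.   0.05 0.79]
8 [5.75, -4.82, 0] [0, 0, 0] -> p [0.4367 0.29   0.3079] q [-0.0951 -0.4682  2.3697  1.1574  0.8935 -0.0161] err 0.0000 spd [0.37 0.48 0.43 1.   0.52 0.99]
[ 0.0002 -0.0007 -0.0308] tip [0.4397 0.2949 0.1608] [ 0.0002  0.0005 -1.    ]
```

Gripped, with 23.7 mm opening and 30 N. Lift, untilt, then swing to the cup.

play_rows(motion=[0,0,0,0,0,3,0,0,0,0,0,0,3,0,0,0,0,0,0,3,0,0,0,0,0,0,3,0,-1.85,7.27,0,0,0,0,0,-1.85,7.27,0,0,0,0,0,-1.85,7.27,0,0,0,0,0,-1.85,7.27,0,0,0,0,0,0,0,-8.01,-0.69,1.59,0.54,0,0,0,-8.01,-0.69,1.59,0.54,0,0,0,-8.01,-0.69,1.59,0.54,0,0,0,-8.01,-0.69,1.59,0.54,0])

```text
clock: 5.15
ee_pos: [0.5327, 0.068, 0.2318]
tool_rot: [-0.498, -3.1, -0.0]
ft_force: [-0.1, 0.4, 0.1]
gripper_width: 0.0237
finger_force: 29.9
```

play_rows(motion=[0,0,-8.01,-0.69,1.59,0.54,0,0,0,-8.01,-0.69,1.59,0.54,0,0,0,-8.01,-0.69,1.59,0.54,0,0,0,-8.01,-0.69,1.59,0.54,0,0,0,-8.01,-0.69,1.59,0.54,0,0,0,-8.01,-0.69,1.59,0.54,0,0,0,-8.01,-0.69,1.59,0.54,0,0,0,-8.01,-0.69,1.59,0.54,0,0,0,-8.01,-0.69,1.59,0.54,0,0,0,-8.01,-0.69,1.59,0.54,0,0,0,-8.01,-0.69,1.59,0.54,0,0,0,-8.01,-0.69,1.59,0.54,0])

```text
clock: 6.35
ee_pos: [0.4499, 0.2587, 0.2968]
tool_rot: [-2.64, -1.703, 0.001]
ft_force: [-0.1, -0.2, -1.2]
gripper_width: 0.0237
finger_force: 29.9
```

play_rows(motion=[0,0,-8.01,-0.69,1.59,0.54,0,0,0,-8.01,-0.69,1.59,0.54,0,4.6,-3.86,0,0,0,0,0,4.6,-3.86,0,0,0,0,0,4.6,-3.86,0,0,0,0,0,4.6,-3.86,0,0,0,0,0,4.6,-3.86,0,0,0,0,0,4.6,-3.86,0,0,0,0,0,4.6,-3.86,0,0,0,0,0,4.6,-3.86,0,0,0,0,0,4.6,-3.86,0,0,0,0,0,4.6,-3.86,0,0,0,0,0])

```text
clock: 7.55
ee_pos: [0.4365, 0.2896, 0.3079]
tool_rot: [-2.178, -1.014, -1.265]
ft_force: [-1.0, -0.1, -1.9]
gripper_width: 0.024
finger_force: 29.9
```

play_rows(motion=[0,0,0,0,0,0,0,0,0,0,0,0,0,0,0,0,0,0,0,0,0])

```text
clock: 7.85
ee_pos: [0.4372, 0.29, 0.3088]
tool_rot: [-2.181, -1.018, -1.259]
ft_force: [-0.1, 0.3, -1.6]
gripper_width: 0.0238
finger_force: 29.9
```

Run:
```python
from kin import *
o,T,p=st();G,gt=[np.array(v) for v in json.load(open("probe.json"))]
tip=p+T@gt;print("tip",tip,"axis",(T@G)[:,0],"joint",proj("top",[tip,tip+[0,0,.195]]),proj("scene",[tip,tip+[0,0,.095],tip+[0,0,.195]]))
a=capture("top")[150:250,170:290];b=capture("scene")[100:220,350:470]
cv2.imwrite("pics/t2.png",np.hstack([cv2.resize(a,(400,400)),cv2.resize(b,(400,400))]))
```

```text
t 7.85 p [0.4372 0.29   0.3088] ztool [ 0.5567  0.6631 -0.5005] azy -40.0 q [-0.094  -0.4682  2.3672  1.1542  0.893  -0.0132] F [-0.1189  0.2523 -1.5565] w 0.0238 ff 29.9
tip [0.4404 0.2946 0.1616] axis [ 0.0008 -0.0013 -1.    ] joint [[214.8561 203.865 ]
 [194.9859 195.1582]] [[410.4302 160.5309]
 [414.1708 131.9612]
 [418.5052  99.1027]]
```

View pics/t2.png

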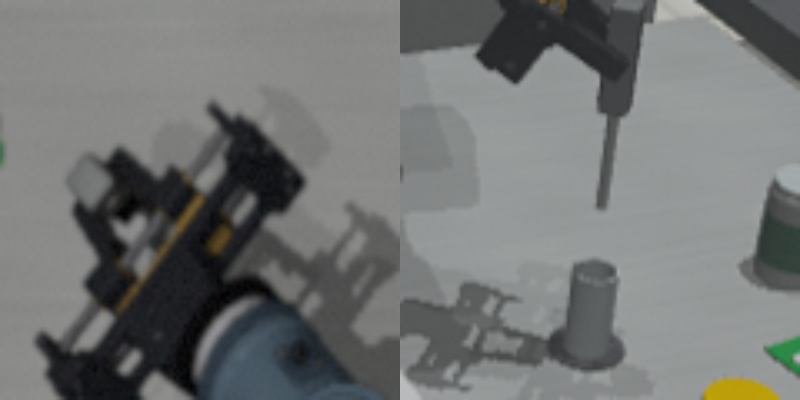

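The probe is vertical. Its tip is at crop (602,208), i.e. scene (410.6,162), right above the cup and 2 px from the predicted position. Lowering it and releasing.

play_rows(motion=[0,0,0,0,0,-2,0,0,0,0,0,0,-2,0,0,0,0,0,0,-2,0,0,0,0,0,0,-2,0,0,0,0,0,0,-2,0,0,0,0,0,0,-2,0,0,0,0,0,0,-1.9,0,0,0,0,0,0,-0.8,0,0,0,0,0,0,0,0])

```text
clock: 8.85
ee_pos: [0.4365, 0.2903, 0.1598]
tool_rot: [-2.181, -1.016, -1.255]
ft_force: [-1.5, 0.2, -0.5]
gripper_width: 0.0237
finger_force: 29.9
```

Run:
```python
from kin import *
o,T,p=st();G,gt=[np.array(v) for v in json.load(open("probe.json"))]
print("tip",p+T@gt)
# retreat backwards along tool
z=T[:,2];print((-z*10).round(1))
q,p2,T2=path(o["qpos"],p,T,[(3,[0,0,0],list((-z*3).round(2))),(3,[0,0,0],[0,0,4])])
# scoop grasp plan: tool az -6.4 pitch 150, flipped
A=tool(-6.4,150,-1);P=np.array([.571,-.126,.19])
for q0 in(q,[-.4,0,2,.4,.7,.5]): print(ik(P,A,q0))
print("rotvec to",R.from_matrix(A@T2.T).as_rotvec(degrees=True),(P-p2)*100)
```

```text
t 8.85 p [0.4365 0.2903 0.1598] ztool [ 0.5548  0.6641 -0.5012] azy -40.0 q [-0.094  -0.0332  2.4522  1.6214  0.7954 -0.6994] F [-1.4657  0.2109 -0.5045] w 0.0237 ff 29.9
tip [0.4392 0.2952 0.0127]
[-5.5 -6.6  5. ]
3 [0, 0, 0] [np.float64(-1.66), np.float64(-1.99), np.float64(1.5)] -> p [0.3867 0.2306 0.2048] q [-0.3932 -0.429   2.58    1.2227  1.0692 -0.3979] err 0.0300 spd [0.6  0.78 0.26 0.64 0.56 0.5 ]
3 [0, 0, 0] [0, 0, 4] -> p [0.3867 0.2306 0.3248] q [-0.4056 -0.7816  2.4806  1.0593  1.2558  0.0365] err 0.0000 spd [0.07 0.98 0.26 0.3  0.29 0.78]
(array([-0.5259, -0.0066,  2.0349,  0.3368,  0.6548,  0.9362]), np.float64(1.0500019924070787e-13))
(array([-0.5259, -0.0066,  2.0349,  0.3368,  0.6548,  0.9362]), np.float64(9.535156145412286e-14))
rotvec to [-11.7193  28.854  -55.0633] [ 18.4279 -35.6572 -13.4799]
```

play_rows(motion=[0,0,0,0,0,0,0.8,0,0,0,0,0,0,0.8,0,0,0,0,0,0,0.8,0,0,0,0,0,0,0.8,0,0,0,0,0,0,0.8,0,0,0,0,0,0,0.8,0,0,0,0,0,0,0.8,0,0,0,0,0,0,0.8])

```text
clock: 9.65
ee_pos: [0.4367, 0.2899, 0.1609]
tool_rot: [-2.18, -1.016, -1.26]
ft_force: [-0.1, -0.2, 0.4]
gripper_width: 0.0705
finger_force: 0.0
```

Run:
```python
from kin import *
o,T,p=st()
q,p2,T2=path(o["qpos"],p,T,[(4,[0,0,0],[-.8,-.95,1.3]),(3,[0,0,0],[-.4,-.5,3.5])])
A=tool(-6.4,150,-1);P=np.array([.571,-.126,.19])
rv=R.from_matrix(A@T2.T).as_rotvec(degrees=True);n=10
q,p3,T3=path(q,p2,T2,[(n,list((rv/n).round(2)),list(((P-p2)*100/n).round(2)))])
print(T3-A)
cv2.imwrite("pics/t3.png",np.hstack([cv2.resize(capture("top")[150:250,170:290],(400,400)),cv2.resize(capture("scene")[100:220,350:470],(400,400))]))
```

```text
t 9.65 p [0.4367 0.2899 0.1609] ztool [ 0.557   0.6637 -0.4993] azy -40.0 q [-0.0952 -0.0367  2.4535  1.6224  0.7961 -0.7004] F [-0.0956 -0.1948  0.4154] w 0.0705 ff 0.0
4 [0, 0, 0] [-0.8, -0.95, 1.3] -> p [0.4047 0.2519 0.2129] q [-0.2773 -0.3836  2.5471  1.3038  0.9612 -0.3934] err 0.0000 spd [0.28 0.51 0.12 0.37 0.26 0.35]
3 [0, 0, 0] [-0.4, -0.5, 3.5] -> p [0.3927 0.2369 0.3179] q [-0.3645 -0.7372  2.4781  1.0739  1.198   0.0162] err 0.0000 spd [0.17 0.8  0.16 0.47 0.38 0.75]
10 [np.float64(-1.16), np.float64(2.9), np.float64(-5.5)] [np.float64(1.78), np.float64(-3.63), np.float64(-1.28)] -> p [ 0.5707 -0.1261  0.1899] q [-0.5271 -0.0072  2.0359  0.3392  0.6547  0.9331] err 0.0000 spd [0.35 0.52 0.36 0.59 0.34 0.78]
[[-0.0003  0.0003  0.0006]
 [ 0.     -0.      0.0006]
 [ 0.0005 -0.0006  0.0003]]
```

View pics/t3.png

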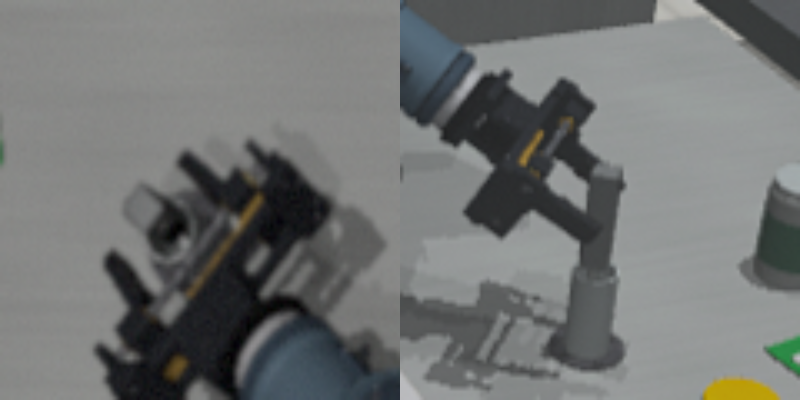

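The probe stands in the narrow cup, with its handle at crop (605,215) above the cup at (595,310), and the fingers have let go. Next I retreat and go to the scoop.

play_rows(motion=[0,0,0,-0.8,-0.95,1.3,0.8,0,0,0,-0.8,-0.95,1.3,0.8,0,0,0,-0.8,-0.95,1.3,0.8,0,0,0,-0.8,-0.95,1.3,0.8,0,0,0,-0.4,-0.5,3.5,0.8,0,0,0,-0.4,-0.5,3.5,0.8,0,0,0,-0.4,-0.5,3.5,0.8])

```text
clock: 10.45
ee_pos: [0.392, 0.2368, 0.3189]
tool_rot: [-2.181, -1.016, -1.259]
ft_force: [1.2, -0.5, 0.8]
gripper_width: 0.0706
finger_force: 0.0
```

play_rows(motion=[-1.16,2.9,-5.5,1.78,-3.63,-1.28,0.7,-1.16,2.9,-5.5,1.78,-3.63,-1.28,0.7,-1.16,2.9,-5.5,1.78,-3.63,-1.28,0.7,-1.16,2.9,-5.5,1.78,-3.63,-1.28,0.7,-1.16,2.9,-5.5,1.78,-3.63,-1.28,0.7,-1.16,2.9,-5.5,1.78,-3.63,-1.28,0.7,-1.16,2.9,-5.5,1.78,-3.63,-1.28,0.7,-1.16,2.9,-5.5,1.78,-3.63,-1.28,0.7,-1.16,2.9,-5.5,1.78,-3.63,-1.28,0.7,-1.16,2.9,-5.5,1.78,-3.63,-1.28,0.7,0,0,0,0,0,0,0.7,0,0,0,0,0,0,0.7])

```text
clock: 11.65
ee_pos: [0.5704, -0.1257, 0.1886]
tool_rot: [3.005, -0.167, 0.803]
ft_force: [0.1, -0.4, 0.0]
gripper_width: 0.0616
finger_force: 0.0
```

Run:
```python
from kin import *
o,T,p=st()
path(o["qpos"],p,T,[(4,[0,0,0],list(((np.array([.571,-.126,.0915])-p)*25).round(2)))])
im=capture("scene");cv2.imwrite("pics/s4.png",im);
d=cv2.absdiff(im,cv2.imread("pics/scene0.png"))
cup=im[120:215,390:435];print("cup region diff",d[120:180,395:425].max())
```

```text
t 11.65 p [ 0.5704 -0.1257  0.1886] ztool [ 0.4957 -0.0529 -0.8669] azy -96.3 q [-0.5273 -0.0051  2.036   0.3407  0.6556  0.9311] F [ 0.0644 -0.4081  0.0451] w 0.0616 ff 0.0
4 [0, 0, 0] [np.float64(0.02), np.float64(-0.01), np.float64(-2.43)] -> p [ 0.5712 -0.1261  0.0914] q [-0.5271  0.1855  2.0791  0.497   0.4412  0.7492] err 0.0000 spd [0.   0.29 0.07 0.24 0.25 0.27]
cup region diff 101
```

play_rows(motion=[0,0,0,0,0,-2.4,0.7,0,0,0,0.1,0,-2.4,0.7,0,0,0,0,0,-2.4,0.7,0,0,0,0,0,-1.7,0.7,0,0,0,0,0,-0.7,0.7,0,0,0,0,0,0,0,0,0,0,0,0,0,0,0,0,0,0,0,0,0,0,0,0,0,0,0,0,0,0,0,0,0,0,0,0,0,0,0,0,0,0,0,0,0,0,0,0,0])

```text
clock: 12.9
ee_pos: [0.5721, -0.1263, 0.0947]
tool_rot: [3.002, -0.167, 0.807]
ft_force: [-4.3, 1.8, 6.8]
gripper_width: 0.024
finger_force: 30.0
```

Run:
```python
from kin import *
o,T,p=st()
yaw=np.radians(-6.4);x=np.array([np.cos(yaw),np.sin(yaw),0]);O=np.c_[x,np.cross([0,0,1],x),[0,0,1]]
tip=np.array([.7135,-.1417,.085]); G=T.T@O; gt=T.T@(tip-p); print("tip in tool",gt)
json.dump([G.tolist(),gt.tolist()],open("scoop.json","w"))
for az in(-70,-60,-46,-30,-20,-10,0,15):
  for pitch in(120,):
    A=tool(az,pitch,1);x=(A@G)[:,0]; out=[]
    for h in(.16,.025):
      best=min((ik(np.array([.498,-.345,h])-A@gt,A,q0) for q0 in([-.8,-.2,2,.1,.3,-1.5],[-.8,-.2,2,1.2,.5,-1.5],[-.8,-.2,2,-.8,.5,-1])),key=lambda t:t[1])
      out+=[best[0],round(best[1],4)]
    print(az,x[2],*out)
```

```text
t 12.90 p [ 0.5721 -0.1263  0.0947] ztool [ 0.4985 -0.0555 -0.8651] azy -96.4 q [-0.5258  0.1795  2.0786  0.4918  0.4425  0.7562] F [-4.3353  1.8256  6.846 ] w 0.0240 ff 30.0
tip in tool [ 0.1182 -0.0003  0.0797]
-70 -0.9999982990698041 [-0.53   -0.0797  2.059  -1.14    0.6219 -0.0917] 0.0562 [-0.5645  0.1324  2.0594 -1.14    0.5278 -0.0067] 0.2231
-60 -0.9999982990698043 [-0.6253 -0.1634  2.1529 -1.14    0.3872 -0.2318] 0.026 [-0.6844  0.0474  2.1616 -1.14    0.2566 -0.2036] 0.2121
-46 -0.9999982990698041 [-0.7994 -0.2503  2.2391 -0.028   0.1056 -1.5413] 0.0 [-0.8011  0.0089  2.2367 -1.14    0.     -0.4298] 0.1598
-30 -0.9999982990698042 [-1.0236 -0.2737  2.2564  1.2158  0.4587 -3.0162] 0.0 [-0.9615 -0.0136  2.2392  1.3086  0.325  -3.12  ] 0.1891
-20 -0.9999982990698043 [-1.1255 -0.2395  2.2132  1.1891  0.6954 -3.12  ] 0.0282 [-1.0386  0.0023  2.199   1.174   0.5137 -3.12  ] 0.2303
-10 -0.9999982990698042 [-1.1771 -0.1846  2.1313  1.0902  0.8846 -3.12  ] 0.0966 [-1.0905  0.0402  2.1327  1.0565  0.6861 -3.12  ] 0.2833
0 -0.9999982990698042 [-1.2008 -0.1114  2.0333  1.0066  1.0489 -3.12  ] 0.1712 [-1.1203  0.0962  2.0468  0.9552  0.8464 -3.12  ] 0.344
15 -0.9999982990698042 [-1.2034  0.0216  1.8652  0.9042  1.2746 -3.12  ] 0.2872 [-1.1338  0.2054  1.8915  0.8309  1.0745 -3.12  ] 0.4428
```

Gripped at 24 mm. With this hand orientation the last joint would reach its limit at the wide cup, though. I'll regrasp turned by half a turn, which is the same grasp with room in joint 6.

play_rows(motion=[0,0,0,0,0,0,0.7,0,0,0,0,0,0,0.7,0,0,0,0,0,0,0.7,0,0,0,0,0,0,0.7,0,0,0,0,0,0,0.7,0,0,0,0,0,0,0.7,0,0,0,0,0,2.5,0.7,0,0,0,0,0,2.5,0.7,0,0,0,0,0,2.5,0.7,-4.27,0.48,7.41,0,0,0,0.7,-4.27,0.48,7.41,0,0,0,0.7,-4.27,0.48,7.41,0,0,0,0.7])

```text
clock: 14.1
ee_pos: [0.5718, -0.1261, 0.1693]
tool_rot: [2.859, 0.495, 0.748]
ft_force: [-0.4, -0.1, -0.5]
gripper_width: 0.0619
finger_force: 0.0
```

play_rows(motion=[-4.27,0.48,7.41,0,0,0,0.7,-4.27,0.48,7.41,0,0,0,0.7,-4.27,0.48,7.41,0,0,0,0.7,-4.27,0.48,7.41,0,0,0,0.7,-4.27,0.48,7.41,0,0,0,0.7,-4.27,0.48,7.41,0,0,0,0.7,-4.27,0.48,7.41,0,0,0,0.7,-4.27,0.48,7.41,0,0,0,0.7,-4.27,0.48,7.41,0,0,0,0.7])

```text
clock: 15.0
ee_pos: [0.5716, -0.126, 0.1688]
tool_rot: [1.782, 2.004, 0.414]
ft_force: [0.7, -0.6, 0.3]
gripper_width: 0.062
finger_force: 0.0
```

play_rows(motion=[-4.27,0.48,7.41,0,0,0,0.7,-4.27,0.48,7.41,0,0,0,0.7,-4.27,0.48,7.41,0,0,0,0.7,-4.27,0.48,7.41,0,0,0,0.7,-4.27,0.48,7.41,0,0,0,0.7,-4.27,0.48,7.41,0,0,0,0.7,-4.27,0.48,7.41,0,0,0,0.7,-4.27,0.48,7.41,0,0,0,0.7,-4.27,0.48,7.41,0,0,0,0.7,0,0,0,0,0,0,0.7,0,0,0,0,0,0,0.7])

```text
clock: 16.1
ee_pos: [0.5716, -0.1261, 0.1689]
tool_rot: [0.154, 2.611, -0.038]
ft_force: [-0.3, -0.4, 0.3]
gripper_width: 0.0615
finger_force: 0.0
```

Run:
```python
from kin import *
o,T,p=st()
cv2.imwrite("pics/t5.png",np.hstack([cv2.resize(capture("top")[80:220,270:430],(400,350)),cv2.resize(capture("scene")[110:285,200:400],(400,350))]))
```

```text
t 16.10 p [ 0.5716 -0.1261  0.1689] ztool [ 0.4994 -0.057  -0.8645] azy 83.3 q [-0.5254  0.03    2.0498  0.3626  0.6032 -2.23  ] F [-0.2841 -0.3893  0.2879] w 0.0615 ff 0.0
```

View pics/t5.png

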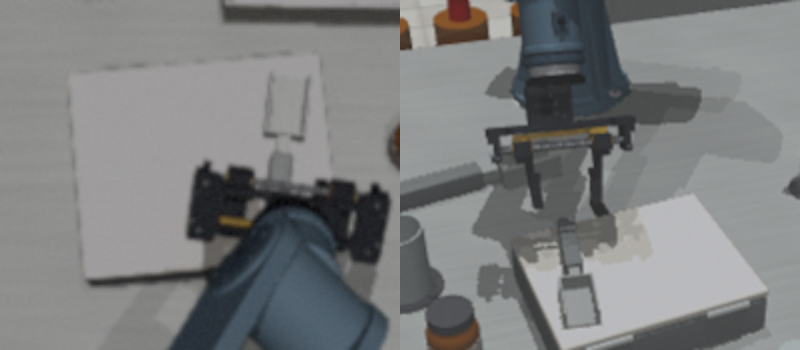

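The scoop hasn't moved (mouth at crop (288,73), top (385,109)) and the fingers straddle its handle. Lowering and gripping.

play_rows(motion=[0,0,0,0,0,-2.4,0.7,0,0,0,0,0,-2.4,0.7,0,0,0,0,0,-2,0.7,0,0,0,0,0,-0.6,0.7,0,0,0,0,0,0,0,0,0,0,0,0,0,0,0,0,0,0,0,0,0,0,0,0,0,0,0,0,0,0,0,0,0,0,0,0,0,0,0,0,0,0,0,0,0,0,0,0,0])

```text
clock: 17.3
ee_pos: [0.5721, -0.1263, 0.0957]
tool_rot: [0.149, 2.61, -0.041]
ft_force: [-3.6, -0.2, 6.4]
gripper_width: 0.0239
finger_force: 30.0
```

Run:
```python
from kin import *
o,T,p=st()
yaw=np.radians(-6.4);x=np.array([np.cos(yaw),np.sin(yaw),0]);O=np.c_[x,np.cross([0,0,1],x),[0,0,1]]
tip=np.array([.7135,-.1417,.085]); G=T.T@O; gt=T.T@(tip-p); print("tip in tool",gt)
json.dump([G.tolist(),gt.tolist()],open("scoop.json","w"))
for az in(-30,-20,-10,0,10):
    A=tool(az,120,-1); out=[]
    for h in(.16,.02):
      best=min((ik(np.array([.498,-.345,h])-A@gt,A,q0) for q0 in([-.8,-.2,2,1.2,.5,.5],[-1,-.2,2,1.2,.5,0])),key=lambda t:t[1])
      out+=[best[0],round(best[1],4)]
    print(az,(A@G)[2,0],*out)
az=-10;A=tool(az,120,-1);V=np.array([.498,-.345,.17])-A@gt
yw=az+180-360+6.4 ;print("yaw",yw)
d=(V-p-[0,0,.12])*100;n=22;a=np.radians(az);e=np.radians(-6.4)
w=7.5*np.array([-np.sin(e),-0-np.cos(e)*-1,0]);w=[-np.sin(e)*7.5,np.cos(e)*7.5,0]
q,p2,T2=path(o["qpos"],p,T,[(4,[0,0,0],[0,0,3]),(4,list(np.round(w,2)),[0,0,0]),(n,[0,0,round(yw/n,2)],list((d/n).round(2))),(10,list(np.round([6*np.sin(a),-6*np.cos(a),0],2)),[0,0,0]),(7,[0,0,0],[0,0,-2])])
print("tip",p2+T2@gt,(T2@G)[:,0])
```

```text
t 17.30 p [ 0.5721 -0.1263  0.0957] ztool [ 0.5006 -0.0575 -0.8638] azy 83.5 q [-0.5253  0.1766  2.0802  0.4918  0.4403 -2.3826] F [-3.5654 -0.1766  6.4397] w 0.0239 ff 30.0
tip in tool [-0.1174  0.0008  0.0809]
-30 -0.9999876114866278 [-1.0246 -0.2782  2.2599  1.2141  0.4599  0.1269] 0.0 [-1.0246  0.0822  2.3253  2.074   0.4947 -0.8262] 0.0
-20 -0.999987611486628 [-1.1403 -0.2368  2.229   1.2463  0.7073 -0.0517] 0.0 [-1.1403  0.1111  2.292   1.7532  0.6768 -0.7007] 0.0
-10 -0.9999876114866278 [-1.2228 -0.1626  2.1697  1.2249  0.9235 -0.1763] 0.0 [-1.2228  0.1635  2.2287  1.5385  0.8494 -0.6661] 0.0
0 -0.9999876114866278 [-1.2727 -0.0698  2.088   1.1803  1.1089 -0.274 ] 0.0 [-1.2727  0.2301  2.1425  1.3741  1.0049 -0.664 ] 0.0
10 -0.9999876114866278 [-1.2952  0.0304  1.9898  1.1244  1.2704 -0.3536] 0.0 [-1.2952  0.3041  2.0402  1.2391  1.1464 -0.6743] 0.0
yaw -183.6
4 [0, 0, 0] [0, 0, 3] -> p [ 0.5721 -0.1263  0.2157] q [-0.5253 -0.0458  2.0151  0.3154  0.7061 -2.1747] err 0.0000 spd [0.   0.35 0.11 0.29 0.31 0.32]
4 [np.float64(0.84), np.float64(7.45), np.float64(0.0)] [0, 0, 0] -> p [ 0.5721 -0.1263  0.2157] q [-0.4199  0.2363  1.6185  0.0004  1.2821 -1.8772] err 0.0000 spd [0.17 0.45 0.48 0.56 0.66 0.56]
22 [0, 0, -8.35] [np.float64(-0.39), np.float64(-0.98), np.float64(0.44)] -> p [ 0.4863 -0.3419  0.3125] q [-0.8112  0.1839  1.4825 -0.0019  1.4796  0.9379] err 0.0000 spd [0.1  0.04 0.06 0.   0.04 0.59]
10 [np.float64(-1.04), np.float64(-5.91), np.float64(0.0)] [0, 0, 0] -> p [ 0.4863 -0.3419  0.3125] q [-1.223  -0.1823  2.1595  1.198   0.9349 -0.134 ] err 0.0000 spd [0.25 0.35 0.35 0.77 0.42 0.75]
7 [0, 0, 0] [0, 0, -2] -> p [ 0.4863 -0.3419  0.1725] q [-1.223   0.1317  2.2281  1.5041  0.8495 -0.6155] err 0.0000 spd [0.   0.3  0.08 0.22 0.08 0.34]
tip [ 0.4969 -0.344   0.0303] [ 0.0002  0.0017 -1.    ]
```

play_rows(motion=[0,0,0,0,0,3,0,0,0,0,0,0,3,0,0,0,0,0,0,3,0,0,0,0,0,0,3,0,0.84,7.45,0,0,0,0,0,0.84,7.45,0,0,0,0,0,0.84,7.45,0,0,0,0,0,0.84,7.45,0,0,0,0,0,0,0,-8.35,-0.39,-0.98,0.44,0,0,0,-8.35,-0.39,-0.98,0.44,0,0,0,-8.35,-0.39,-0.98,0.44,0,0,0,-8.35,-0.39,-0.98,0.44,0])

```text
clock: 18.5
ee_pos: [0.5556, -0.1654, 0.2318]
tool_rot: [1.081, 2.949, -0.003]
ft_force: [0.1, 0.7, -1.5]
gripper_width: 0.0236
finger_force: 30.0
```

play_rows(motion=[0,0,-8.35,-0.39,-0.98,0.44,0,0,0,-8.35,-0.39,-0.98,0.44,0,0,0,-8.35,-0.39,-0.98,0.44,0,0,0,-8.35,-0.39,-0.98,0.44,0,0,0,-8.35,-0.39,-0.98,0.44,0,0,0,-8.35,-0.39,-0.98,0.44,0,0,0,-8.35,-0.39,-0.98,0.44,0,0,0,-8.35,-0.39,-0.98,0.44,0,0,0,-8.35,-0.39,-0.98,0.44,0])

```text
clock: 19.4
ee_pos: [0.5205, -0.2536, 0.2716]
tool_rot: [2.656, 1.678, -0.006]
ft_force: [-0.3, -0.6, -1.2]
gripper_width: 0.0238
finger_force: 30.0
```

play_rows(motion=[0,0,-8.35,-0.39,-0.98,0.44,0,0,0,-8.35,-0.39,-0.98,0.44,0,0,0,-8.35,-0.39,-0.98,0.44,0,0,0,-8.35,-0.39,-0.98,0.44,0,0,0,-8.35,-0.39,-0.98,0.44,0,0,0,-8.35,-0.39,-0.98,0.44,0,0,0,-8.35,-0.39,-0.98,0.44,0,0,0,-8.35,-0.39,-0.98,0.44,0,0,0,-8.35,-0.39,-0.98,0.44,0])

```text
clock: 20.3
ee_pos: [0.4855, -0.3418, 0.3112]
tool_rot: [-3.126, 0.289, 0.007]
ft_force: [-0.3, -0.3, -1.9]
gripper_width: 0.0233
finger_force: 30.0
```

play_rows(motion=[-1.04,-5.91,0,0,0,0,0,-1.04,-5.91,0,0,0,0,0,-1.04,-5.91,0,0,0,0,0,-1.04,-5.91,0,0,0,0,0,-1.04,-5.91,0,0,0,0,0,-1.04,-5.91,0,0,0,0,0,-1.04,-5.91,0,0,0,0,0,-1.04,-5.91,0,0,0,0,0,-1.04,-5.91,0,0,0,0,0,-1.04,-5.91,0,0,0,0,0,0,0,0,0,0,0,0,0,0,0,0,0,0,0])

```text
clock: 21.5
ee_pos: [0.4854, -0.3417, 0.311]
tool_rot: [2.646, -0.238, 1.516]
ft_force: [0.8, 0.2, -0.6]
gripper_width: 0.0238
finger_force: 30.0
```

Run:
```python
from kin import *
o,T,p=st();G,gt=[np.array(v) for v in json.load(open("scoop.json"))]
tip=p+T@gt;print("tip",tip,"axis",(T@G)[:,0],proj("scene",[tip,tip+[0,0,.09],tip+[0,0,.19]]),proj("top",[tip]))
a=capture("top")[130:250,410:530];b=capture("scene")[120:270,120:270]
cv2.imwrite("pics/t6.png",np.hstack([cv2.resize(a,(400,400)),cv2.resize(b,(400,400))]))
```

```text
t 21.50 p [ 0.4854 -0.3417  0.311 ] ztool [ 0.8497 -0.1488 -0.5059] azy -100.1 q [-1.2242 -0.182   2.1615  1.1967  0.9344 -0.1336] F [ 0.7588  0.197  -0.6355] w 0.0238 ff 30.0
tip [ 0.4957 -0.3436  0.1687] axis [-0.0018  0.0036 -1.    ] [[194.1182 203.8259]
 [188.1198 174.1269]
 [180.6932 137.6613]] [[468.6814 185.9238]]
```

View pics/t6.png

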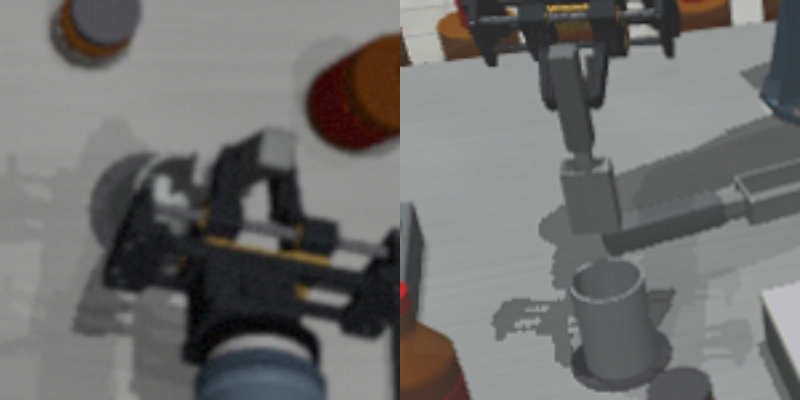

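The scoop hangs upright. Its blade end is at crop (596,230), i.e. scene (193.5,206), as predicted and above the wide cup. Lowering and releasing.

play_rows(motion=[0,0,0,0.1,0,-2,0,0,0,0,0.1,0,-2,0,0,0,0,0,-0.1,-2,0,0,0,0,0,0,-2,0,0,0,0,0,0,-2,0,0,0,0,0,0,-2,0,0,0,0,0,0,-2,0,0,0,0,0,0,-1.2,0,0,0,0,0,0,0,0])

```text
clock: 22.5
ee_pos: [0.4883, -0.3423, 0.1585]
tool_rot: [2.646, -0.235, 1.519]
ft_force: [-0.7, 1.2, -2.2]
gripper_width: 0.0234
finger_force: 30.0
```

Run:
```python
from kin import *
o,T,p=st();G,gt=[np.array(v) for v in json.load(open("scoop.json"))]
print("tip",p+T@gt)
q,p2,T2=path(o["qpos"],p,T,[(4,[0,0,0],[-1.3,.2,.9]),(4,[0,0,0],[-.6,.1,3.5])])
# tab
tab=np.array([.4587,-.0657,0])+.013*np.array([.995,.09,0]);tab[2]=.065
print("tab",tab)
u=np.array([.7131-.4887,.098-.0736]);u2=np.array([.7415-.5144,-.1719+.1975]);v=np.array([.7415-.713,-.1719-.098])
print("yaw",np.degrees([np.arctan2(u[1],u[0]),np.arctan2(u2[1],u2[0]),np.arctan2(v[1],v[0])+np.pi/2]))
c=[np.array(x) for x in([.713,.098],[.7415,-.1719],[.5144,-.1975],[.4887,.0736])];print("hinge mid",(c[0]+c[1])/2,"front mid",(c[2]+c[3])/2)
```

```text
t 22.50 p [ 0.4883 -0.3423  0.1585] ztool [ 0.8507 -0.1468 -0.5048] azy -100.0 q [-1.2186  0.1737  2.2234  1.5375  0.8454 -0.6624] F [-0.707   1.2344 -2.1743] w 0.0234 ff 30.0
tip [ 0.4988 -0.3441  0.0163]
4 [0, 0, 0] [-1.3, 0.2, 0.9] -> p [ 0.4363 -0.3343  0.1945] q [-1.3581 -0.008   2.309   1.3728  0.9553 -0.5555] err 0.0000 spd [0.21 0.26 0.11 0.19 0.14 0.12]
4 [0, 0, 0] [-0.6, 0.1, 3.5] -> p [ 0.4123 -0.3303  0.3345] q [-1.4311 -0.3699  2.2483  1.1167  1.1546 -0.1188] err 0.0000 spd [0.1  0.59 0.13 0.37 0.26 0.56]
tab [ 0.4716 -0.0645  0.065 ]
yaw [6.2056 6.4316 6.0278]
hinge mid [ 0.7272 -0.0369] front mid [ 0.5015 -0.062 ]
```

play_rows(motion=[0,0,0,0,0,0,0.8,0,0,0,0,0,0,0.8,0,0,0,0,0,0,0.8,0,0,0,0,0,0,0.8,0,0,0,0,0,0,0.8,0,0,0,0,0,0,0.8,0,0,0,0,0,0,0.8,0,0,0,0,0,0,0.8])

```text
clock: 23.3
ee_pos: [0.4879, -0.3427, 0.1597]
tool_rot: [2.642, -0.236, 1.52]
ft_force: [0.1, -0.6, 0.2]
gripper_width: 0.0707
finger_force: 0.0
```

play_rows(motion=[0,0,0,-1.3,0.2,0.9,0.8,0,0,0,-1.3,0.2,0.9,0.8,0,0,0,-1.3,0.2,0.9,0.8,0,0,0,-1.3,0.2,0.9,0.8,0,0,0,-0.6,0.1,3.5,0.8,0,0,0,-0.6,0.1,3.5,0.8,0,0,0,-0.6,0.1,3.5,0.8,0,0,0,-0.6,0.1,3.5,0.8,0,0,0,0,0,0,0.8,0,0,0,0,0,0,0.8])

```text
clock: 24.3
ee_pos: [0.4118, -0.3309, 0.3362]
tool_rot: [2.64, -0.234, 1.52]
ft_force: [-0.0, 0.3, 0.0]
gripper_width: 0.0705
finger_force: 0.0
```

Run:
```python
from kin import *
o,T,p=st()
tab=np.array([.4716,-.0645,.065]);H=np.array([.7301,-.0364,.058]);ax=np.array([-np.sin(np.radians(6.2)),np.cos(np.radians(6.2)),0])
for s in(1,-1):
  for pitch in(120,130,140,150):
    A=tool(6.2,pitch,s);r=[]
    for q0 in([-.5,.2,2.2,.4,.6,-1.5*s],[-.5,.2,2.2,1.2,.6,-1.5*s],[-.5,.2,2.2,2.5,.4,1.5*s]):
      b=ik(tab+[0,0,.1],A,q0);es=[b[1]];q=b[0]
      q,e=ik(tab,A,q);es.append(e)
      Q=[q]
      for th in range(5,66,5):
        M=R.from_rotvec(ax*th,degrees=True).as_matrix();q,e=ik(H+M@(tab-H),M@A,q);es.append(e);Q.append(q)
      r.append((max(es),Q[0],Q[-1]))
    r=min(r,key=lambda t:t[0]);print(s,pitch,round(r[0],4),r[1],r[2])
im=capture("scene")
cv2.imwrite("pics/t7.png",np.hstack([cv2.resize(im[120:270,120:270],(400,400)),cv2.resize(im[120:220,360:460],(400,400))]))
```

```text
t 24.30 p [ 0.4118 -0.3309  0.3362] ztool [ 0.8514 -0.1504 -0.5024] azy -100.1 q [-1.4333 -0.3742  2.249   1.1184  1.155  -0.1202] F [-0.0164  0.3119  0.0479] w 0.0705 ff 0.0
1 120 0.4129 [-0.6135 -0.0776  2.4357  1.1073  0.4282 -3.12  ] [-0.2495  0.3256  1.3436 -0.0305  1.5542 -1.9267]
1 130 0.2591 [-0.6177 -0.0312  2.4091  1.0498  0.4384 -3.12  ] [-0.2237  0.4448  1.2034 -0.0857  1.7409 -1.9067]
1 140 0.1046 [-0.6274  0.0082  2.3853  0.9906  0.4573 -3.12  ] [-0.2023  0.5669  1.0651 -0.1381  1.9243 -1.9019]
1 150 0.0 [-0.6048  0.0345  2.3366  0.7781  0.4847 -2.9308] [-0.1849  0.6901  0.9305 -0.1935  2.1032 -1.9123]
-1 120 0.0106 [-0.9313  0.31    2.5342  1.9214  0.919  -1.2475] [-0.2495  0.3256  1.3436 -0.0305  1.5542  1.2149]
-1 130 0.0 [-0.8175  0.1331  2.5027  1.7192  0.6674 -0.895 ] [-0.2237  0.4448  1.2034 -0.0857  1.7409  1.2349]
-1 140 0.0 [-0.7058  0.0466  2.4325  1.3129  0.5045 -0.389 ] [-0.2023  0.5669  1.0651 -0.1381  1.9243  1.2397]
-1 150 0.0 [-0.6048  0.0345  2.3366  0.7781  0.4847  0.2108] [-0.1849  0.6901  0.9305 -0.1935  2.1032  1.2293]
```

View pics/t7.png

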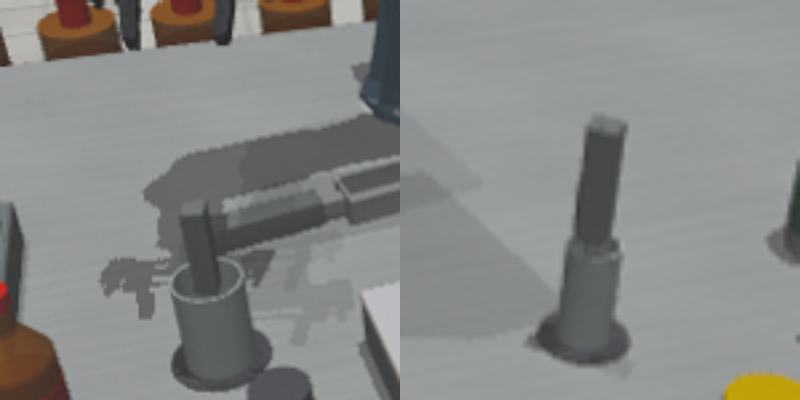

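Both stand upright in their cups: the scoop handle is at crop (200,245) in the wide cup and the probe handle at (600,180) in the narrow one. Now I plan the tab grip.

Run:
```python
from kin import *
o,T,p=st()
A=tool(6.2,150,-1);P=np.array([.4716,-.0645,.165])
rv=R.from_matrix(A@T.T).as_rotvec(degrees=True);n=10
q,p2,T2=path(o["qpos"],p,T,[(n,list((rv/n).round(2)),list(((P-p)*100/n).round(2))),(5,[0,0,0],[0,0,-2])])
print(abs(T2-A).max())
```

```text
t 24.35 p [ 0.4118 -0.3304  0.3349] ztool [ 0.8512 -0.1489 -0.5032] azy -100.1 q [-1.4331 -0.3726  2.2502  1.1184  1.1549 -0.1202] F [ 0.0465  0.117  -0.677 ] w 0.0704 ff 0.0
10 [np.float64(0.08), np.float64(2.99), np.float64(1.6)] [np.float64(0.6), np.float64(2.66), np.float64(-1.7)] -> p [ 0.4718 -0.0644  0.1649] q [-0.6045 -0.2341  2.2936  0.5083  0.7378  0.537 ] err 0.0000 spd [0.55 0.33 0.12 0.31 0.22 0.44]
5 [0, 0, 0] [0, 0, -2] -> p [ 0.4718 -0.0644  0.0649] q [-0.6045  0.0353  2.3357  0.7775  0.4855  0.2116] err 0.0000 spd [0.   0.34 0.07 0.35 0.24 0.4 ]
0.0008496395011387894
```

play_rows(motion=[0.08,2.99,1.6,0.6,2.66,-1.7,0.7,0.08,2.99,1.6,0.6,2.66,-1.7,0.7,0.08,2.99,1.6,0.6,2.66,-1.7,0.7,0.08,2.99,1.6,0.6,2.66,-1.7,0.7,0.08,2.99,1.6,0.6,2.66,-1.7,0.7,0.08,2.99,1.6,0.6,2.66,-1.7,0.7,0.08,2.99,1.6,0.6,2.66,-1.7,0.7,0.08,2.99,1.6,0.6,2.66,-1.7,0.7,0.08,2.99,1.6,0.6,2.66,-1.7,0.7,0.08,2.99,1.6,0.6,2.66,-1.7,0.7,0,0,0,0,0,0,0.7])

```text
clock: 25.45
ee_pos: [0.4703, -0.0601, 0.1616]
tool_rot: [-2.999, -0.171, -0.791]
ft_force: [-0.3, -0.1, 0.3]
gripper_width: 0.0614
finger_force: 0.0
```

play_rows(motion=[0,0,0,0,0,-2,0.7,0,0,0,0,0,-2,0.7,0,0,0,0,0,-2,0.7,0,0,0,0,0,-2,0.7,0,0,0,0,0,-2,0.7,0,0,0,0,0,0,0,0,0,0,0,0,0,0,0,0,0,0,0,0,0,0,0,0,0,0,0,0,0,0,0,0,0,0,0,0,0,0,0,0,0,0,0,0,0,0,0,0,0])

```text
clock: 26.65
ee_pos: [0.4721, -0.0628, 0.0664]
tool_rot: [-2.998, -0.165, -0.805]
ft_force: [-1.0, 9.2, 9.3]
gripper_width: 0.0178
finger_force: 30.0
```

Run:
```python
from kin import *
o,T,p=st()
H=np.array([.7301,-.0364,.058]);ax=np.array([-np.sin(np.radians(6.2)),np.cos(np.radians(6.2)),0])
M=lambda t:R.from_rotvec(ax*t,degrees=True).as_matrix()
P=[H+M(t)@(p-H) for t in np.arange(0,61,2.5)]
print(np.c_[np.arange(2.5,61,2.5),np.diff(P,axis=0)*100].round(2),"w",(ax*2.5).round(3))
```

```text
t 26.65 p [ 0.4721 -0.0628  0.0664] ztool [ 0.4976  0.059  -0.8654] azy -83.6 q [-0.6036  0.0312  2.3357  0.7773  0.4915  0.2135] F [-1.0339  9.1564  9.3391] w 0.0178 ff 30.0
[[ 2.5   0.06  0.01  1.13]
 [ 5.    0.11  0.01  1.13]
 [ 7.5   0.16  0.02  1.12]
 [10.    0.21  0.02  1.11]
 [12.5   0.26  0.03  1.1 ]
 [15.    0.3   0.03  1.09]
 [17.5   0.35  0.04  1.08]
 [20.    0.4   0.04  1.06]
 [22.5   0.44  0.05  1.04]
 [25.    0.49  0.05  1.02]
 [27.5   0.53  0.06  1.  ]
 [30.    0.57  0.06  0.97]
 [32.5   0.61  0.07  0.95]
 [35.    0.66  0.07  0.92]
 [37.5   0.69  0.08  0.89]
 [40.    0.73  0.08  0.86]
 [42.5   0.77  0.08  0.83]
 [45.    0.8   0.09  0.79]
 [47.5   0.84  0.09  0.76]
 [50.    0.87  0.09  0.72]
 [52.5   0.9   0.1   0.68]
 [55.    0.93  0.1   0.64]
 [57.5   0.96  0.1   0.6 ]
 [60.    0.98  0.11  0.56]] w [-0.27   2.485  0.   ]
```

The tab is gripped at 17.8 mm, matching its 18 mm width. Now raising along the arc.

play_rows(motion=[-0.27,2.485,0,0.06,0.1,1.13,0,-0.27,2.485,0,0.11,0.05,1.13,0,-0.27,2.485,0,0.16,0.02,1.12,0,-0.27,2.485,0,0.21,0.02,1.11,0,-0.27,2.485,0,0.26,0.03,1.1,0,-0.27,2.485,0,0.3,0.03,1.09,0,-0.27,2.485,0,0.35,0.04,1.08,0,-0.27,2.485,0,0.4,0.04,1.06,0,-0.27,2.485,0,0.44,0.05,1.04,0,-0.27,2.485,0,0.49,0.05,1.02,0,-0.27,2.485,0,0.53,0.06,1,0,-0.27,2.485,0,0.57,0.06,0.97,0])

```text
clock: 27.85
ee_pos: [0.5103, -0.0588, 0.1941]
tool_rot: [-3.136, -0.17, 0.004]
ft_force: [0.8, 0.4, -7.1]
gripper_width: 0.0176
finger_force: 30.0
```

Run:
```python
from kin import *
o,T,p=st();H=np.array([.7301,-.0364,.058]);d=p-H;print("angle",np.degrees(np.arctan2(d[2],np.hypot(d[0],d[1]))),np.linalg.norm(d))
```

```text
t 27.85 p [ 0.5103 -0.0588  0.1941] ztool [-0.0026  0.001  -1.    ] azy -83.8 q [-0.346   0.1081  1.8144  0.0001  1.2218  1.1166] F [ 0.7862  0.3918 -7.1168] w 0.0176 ff 30.0
angle 31.629416734019312 0.25945758003464914
```

Tracking the arc well: 7 N downward and no pull sideways. Second half.

play_rows(motion=[-0.27,2.485,0,0.61,0.07,0.95,0,-0.27,2.485,0,0.66,0.07,0.92,0,-0.27,2.485,0,0.69,0.08,0.89,0,-0.27,2.485,0,0.73,0.08,0.86,0,-0.27,2.485,0,0.77,0.08,0.83,0,-0.27,2.485,0,0.8,0.09,0.79,0,-0.27,2.485,0,0.84,0.09,0.76,0,-0.27,2.485,0,0.87,0.09,0.72,0,-0.27,2.485,0,0.9,0.1,0.68,0,-0.27,2.485,0,0.93,0.1,0.64,0,-0.27,2.485,0,0.96,0.1,0.6,0,-0.27,2.485,0,0.98,0.11,0.56,0])

```text
clock: 29.05
ee_pos: [0.6078, -0.0486, 0.2862]
tool_rot: [3.003, 0.162, -0.81]
ft_force: [-2.4, -2.5, -2.5]
gripper_width: 0.0176
finger_force: 30.0
```

play_rows(motion=[0,0,0,0,0,0,0,0,0,0,0,0,0,0,0,0,0,0,0,0,0.6,0,0,0,0,0,0,0.6,0,0,0,0,0,0,0.6,0,0,0,0,0,0,0.6,0,0,0,0,0,0,0.6,0,0,0,0,0,0,0.6])

```text
clock: 29.85
ee_pos: [0.6081, -0.0486, 0.2862]
tool_rot: [3.004, 0.163, -0.805]
ft_force: [0.2, -0.4, 1.1]
gripper_width: 0.0528
finger_force: 0.0
```

Run:
```python
from kin import *
o,T,p=st();H=np.array([.7301,-.0364,.058]);d=p-H;print("angle",np.degrees(np.arctan2(d[2],np.hypot(d[0],d[1]))),np.linalg.norm(d))
z=T[:,2];path(o["qpos"],p,T,[(4,[0,0,0],list((-z*2.5).round(2)))])
```

```text
t 29.85 p [ 0.6081 -0.0486  0.2862] ztool [-0.4969 -0.0533 -0.8662] azy -83.8 q [-0.1996  0.5886  1.0773 -0.1646  1.9736  1.2367] F [ 0.2404 -0.4186  1.1048] w 0.0528 ff 0.0
angle 61.74845432739535 0.25908653150934374
4 [0, 0, 0] [np.float64(1.24), np.float64(0.13), np.float64(2.17)] -> p [ 0.6577 -0.0434  0.373 ] q [-0.1809  0.6821  0.7679 -0.175   2.1896  1.2161] err 0.0000 spd [0.03 0.17 0.41 0.02 0.26 0.03]
```

play_rows(motion=[0,0,0,1.24,0.13,2.17,0.6,0,0,0,1.24,0.13,2.17,0.6,0,0,0,1.24,0.13,2.17,0.6,0,0,0,1.24,0.13,2.17,0.6,0,0,0,0,0,2,0.6,0,0,0,0,0,0,0.6,0,0,0,0,0,0,0.6,0,0,0,0,0,0,0.6])

```text
clock: 30.65
ee_pos: [0.6573, -0.0434, 0.3914]
tool_rot: [3.004, 0.163, -0.808]
ft_force: [-0.8, -0.8, -1.3]
gripper_width: 0.0532
finger_force: 0.0
```

Run:
```python
from kin import *
st();cv2.imwrite("pics/f.png",capture("scene"))
H=np.array([.7301,-.0364,.058]);a=np.radians(6.2)
for t in(50,60,70):
    t=np.radians(t);d=.26*np.cos(t)
    print(proj("scene",H+[-.273*np.cos(t)*np.cos(a),-.273*np.cos(t)*np.sin(a),.273*np.sin(t)+.006]))
```

```text
t 30.65 p [ 0.6573 -0.0434  0.3914] ztool [-0.4989 -0.0529 -0.865 ] azy -83.8 q [-0.1809  0.6814  0.7343 -0.1798  2.2257  1.2081] F [-0.7601 -0.8082 -1.2535] w 0.0532 ff 0.0
[[307.3471 164.1689]]
[[312.9917 161.989 ]]
[[319.8239 163.1713]]
```

View pics/f.png

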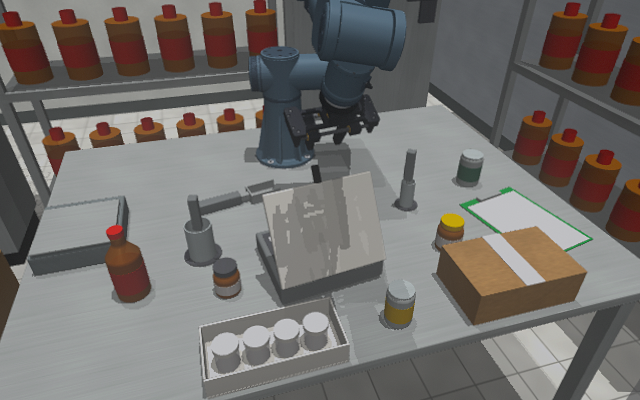

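The lid is up, with the tab end at (315,163); the 60° prediction is (313,162). The probe (410,175) and scoop (197,225) are standing, the jars haven't moved and the gripper is clear. Handing in.

```bash
python3 -c "
from rig import env
print(env.finish_job())"
```

```text
the job is handed in; nothing more can be done
None
```

I've handed the job in: the probe stands in the narrow cup and the scoop in the wide cup, the lid is at about 60°, and the jars haven't moved. It took about 31 s; the hand-in returned no verdict, so I went by the last picture and the arm readings.

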